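# Blank off the water tank's outlet with a camlock coupling

## Robot

A 6-joint arm with a two-finger parallel gripper is mounted at the origin on the work surface. World frame = base frame: x ahead of the robot, y to its left, z up, the work surface at z = 0. Lengths are in m, angles in rad, forces in N, time in s.
With the tool pointing down it reaches from about 0.35 to 0.975 m from the base axis. Payload 7.1 kg.
Tool frame: the origin (TCP) lies midway between the tips of the shut fingers; the grasp point (between the pads) lies 19 mm behind it; z points along the fingers, x is the direction in which the jaws open and shut, and the axes are right-handed (so a half turn about z gives the same grasp; the last joint's range is limited). The gripper opens to 88 mm and grips with 3 to 60 N. Pads are 20 mm wide; open, the fingers measure 115 mm over their backs; the gripper's body (75 mm by 178 mm) begins 61 mm behind the grasp point.
Start: joints at [-1.161, 0.423, 1.63, -0, 1.089, -0.019], TCP at [0.26, -0.568, 0.223] pointing down, gripper open.
Joint ranges: [-3, 3], [-0.9, 2.11], [0.09, 2.58], [-1.31, 4.45], [0.11, 2.69], [-2.54, 2.54]. Speed limits (rad/s): [2.39, 2.39, 3.01, 3.14, 3.14, 3.14].

## Interface

Orientations are given as a unit quaternion [w, x, y, z].
In Python, from station import move_pose, movel, movej, command_gripper, wait, inverse_kinematics, read_camera, camera_info, MotionError, job_done, get_time, get_joint_pos, get_qvel, get_effort, get_tcp_pos, get_ee_rot, get_ft_force, get_ft_torque, get_grip_width gives the robot as it stands. Calls block until the motion is done:
- move_pose(position, orientation): joint-space move of the TCP to a pose.
- movel(position, frame=None, v=0.15, until_force=None): straight line of the TCP; frame=None keeps the orientation; v is the mean speed in m/s. With until_force (N) it stops when the force on the tool has changed by that much, and returns True; else False.
- movej(angles): joint-space move.
- command_gripper(opening): opening from 0.0 (shut) to 1.0 (fully open); the grip force is fixed at half the most; returns when the fingers have stopped.
- wait(seconds).
- inverse_kinematics(position, orientation): joint angles nearest the present ones, or None.
- read_camera(name): name is "scene" or "top"; returns the picture (420x560x3 uint8, red, green, blue); there is no depth.
- camera_info(name): a dict with "intrinsics" (3x3 intrinsics, pixels), "T" (4x4, takes a point from camera to world coordinates). Camera axes: x right, y up, looking along -z (the intrinsics and any distortion apply to the point x, -y, -z); pixel columns grow to the right and rows downward; lengths in m; the calibration is good to about 2 mm. A picture is of the moment at which its call begins. camera_info takes no time and is no camera call.
A pose or a line that the arm cannot do raises MotionError and nothing moves.
- job_done(): hands the job in, once; it reports no verdict.
Readings, each from a call of its own:
- get_time(): time.
- get_joint_pos(): joint angles.
- get_qvel(): joint speeds.
- get_effort(): joint torques, N m.
- get_tcp_pos(): TCP position.
- get_ee_rot(): TCP orientation.
- get_ft_force(): force on the tool from outside, world axes, zero at the start.
- get_ft_torque(): the same for the moment, N m.
- get_grip_width(): opening from 0.0 (shut) to 1.0 (fully open).
Only numpy, scipy, OpenCV 4.12 (cv2) and the standard library are available. Lean on these libraries where they do the work, as an engineer would, in place of code of your own. Each camera call takes 0.05 s, during which the arm holds its last target.

## Task

Close off the outlet of the steel water tank before it is filled: the blanking coupling stands mouth up on the bench, so lay it gently on its side and let it go, then take it afresh and push it fully home on the tank's grooved adaptor with both its cam arms still open. Then swing the cam arms shut one after the other, each right back against the coupling, and leave the other things on the bench where they are.

Things in the scene. Friction and masses are not known exactly. Their poses are not given: they have to be found in the camera images.
- tank: Fixed steel water tank, 240 x 220 mm, 300 mm high, its outlet in the middle of one side. Origin: on the bench straight below the outlet's nose; z up; y level, from the tank out along the outlet (the outlet points to +y, the coupling is pushed on towards -y); x level, across the outlet. The tank's wall is 120 mm behind the nose: too close for a hand leaning over the outlet.
- adaptor_nose (a point): Centre of the free end of the outlet's aluminium grooved adaptor, 100 mm above the bench; axes as the tank. From the nose towards the tank (-y): lead-in cone 35 to 42 mm in diameter over 4 mm, lip of 42 mm to 9 mm, groove of 33 mm to 24 mm, shoulder of 42 mm to 40 mm, hexagon 60 mm across corners to 58 mm, then 33 mm pipe to an 88 mm flange on the wall.
- coupling: Loose aluminium blanking coupling, 98 mm long, 0.4 to 0.7 kg, at first standing on its closed end. Origin: centre of the closed end; z along its axis to the mouth; x towards cam arm a (b is at -x). z 0 to 64 mm is a solid octagon, 56 mm across flats that face x, y and between: grip it there with fingers at +x and -x. Lying on its y flat its axis is 28 mm up and the arms are level.
- coupling_seat (a point): Centre of the bottom of the coupling's bore, z = 64 mm in the coupling, axes as the coupling; fully home it touches the adaptor's nose. The bore is 43.5 mm wide and 34 mm deep: 0.75 mm of play all round the adaptor. Only friction keeps it on until the arms are shut. If it is not home, the cams strike the adaptor's lip and the arms do not close.
- coupling_mouth (a point): Centre of the coupling's open end, z = 98 mm in the coupling, axes as the coupling. From z 64 to 98 mm the coupling is round, 56 mm outside; ears that carry the cam arms stand out at +x and -x to 37 mm from the axis, 23 mm wide, from z 75 to 93 mm.
- cam_a (a joint): Angle (rad) of cam arm a, at the coupling's +x side: 0 shut (it lies along the octagon and points to the closed end), 1.57 straight out to +x, stop at 1.9 (leaning towards the mouth). It starts at 1.35 to 1.75. A light friction hinge (0.03 N m, about 0.6 N at the tip): it stays where it is left.
- cam_b (a joint): The same for cam arm b, at the coupling's -x side: 0 shut, 1.57 straight out to -x.
- cam_a_pivot (a point): Centre of the hinge of cam arm a: x = 28.5, z = 84 mm in the coupling; the hinge runs along the coupling's y. The arm is a flat steel lever 13 mm wide (18 mm at its eye), 7 mm thick, 67 mm long from the hinge. Its outer face, which is pushed to shut it and looks to the mouth's side when open, lies 9.5 mm from the hinge.
- cam_a_tip (a point): Middle of the free end of cam arm a.
- cam_b_pivot (a point): Centre of the hinge of cam arm b: x = -28.5, z = 84 mm in the coupling. The same arm, mirrored.
- cam_b_tip (a point): Middle of the free end of cam arm b.
- plug: Bystander: loose grooved aluminium plug standing on its wide end, 55 mm in diameter, 53 mm high; origin at the centre of its underside.
- sieve: Bystander: round steel test sieve, 105 mm in diameter, 42 mm high; origin at the centre of its underside.
- amber_bottle: Bystander: brown glass bottle, 72 mm in diameter, 160 mm high; origin at the centre of its underside.
- white_jar: Bystander: white plastic jar, 76 mm in diameter, 80 mm high; origin at the centre of its underside.
- beaker: Bystander: clear glass beaker, 70 mm in diameter at the rim, 85 mm high; origin at the centre of its underside.
- wrench: Bystander: steel wrench, 190 mm long, lying flat; origin in its middle.
Not all that is in view belongs to the job. What is shaped like the coupling but orange is not meant.

How it is judged:
On the way, in this order (a step that is already met when the one before it is completed fails the run):
1. the coupling lies on its side on the bench, let go (angle between coupling's own z axis and vertical above 1.45 rad and height (world z) of coupling_seat below 0.036 m and contact force between the fingers and coupling below 0.2 N and linear speed of coupling below 0.02 m/s), for 0.2 s.
2. the coupling is fully home on the adaptor, both cam arms still open (distance between coupling_seat and adaptor_nose below 0.004 m and angle between the z axis of coupling and the y axis of tank, either way round below 0.1 rad and value of joint each of cam_a, cam_b above 0.9 rad), for 0.2 s.
3. one cam arm is shut while the other is still open, the coupling still home (distance between coupling_seat and adaptor_nose below 0.006 m and ((value of joint cam_a below 0.15 rad and value of joint cam_b above 0.7 rad) or (value of joint cam_b below 0.15 rad and value of joint cam_a above 0.7 rad))), for 0.1 s.
At the end, for the whole second after the job is handed in: The coupling sits at rest on the tank's adaptor, the bottom of its bore within 6 mm of the adaptor's nose and its axis within 0.1 rad of the outlet's, with both cam arms within 0.15 rad of shut (distance between coupling_seat and adaptor_nose below 0.006 m and angle between the z axis of coupling and the y axis of tank, either way round below 0.1 rad and value of joint each of cam_a, cam_b below 0.15 rad and linear speed of coupling below 0.02 m/s); the robot touches nothing.
It fails at once if the coupling is knocked over or let fall (turns faster than 6 rad/s) (angular speed of coupling above 6 rad/s).
It fails at once if another thing on the bench is moved by more than 30 mm (distance of any of plug, sieve, amber_bottle, white_jar, beaker, wrench from where it was at the start of the episode above 0.03 m).
It also fails if it takes over 72 s, if anything falls off the work surface, if the arm or the gripper's body presses on something with over 40 N, if the wrist force passes 120 N, or if a joint passes its speed limit or range.

## Working session

There is one attempt and no reset: what is moved stays moved. The work goes in short steps, each a Python script; the robot and the scene stay as the last script left them, time stands still between calls to the robot, and variables do not carry over. Pictures are saved under pics/ and viewed, and the job is handed in when it is done.

```bash
ls; mkdir -p pics; python3 - <<'E'
from station import *
import cv2, numpy as np
np.set_printoptions(precision=4,suppress=True)
for n in("scene","top"):
    i=read_camera(n); cv2.imwrite(f"pics/{n}0.png",i[:,:,::-1]); c=camera_info(n); print(n,c)
print(get_time(),get_ee_rot(),get_ft_force())
E
```

```text
pics
scene {'intrinsics': array([[418.3541,   0.    , 279.8395],
       [  0.    , 418.3541, 210.0334],
       [  0.    ,   0.    ,   1.    ]]), 'T': array([[-0.1925, -0.7949,  0.5754,  1.0129],
       [ 0.9813, -0.1603,  0.1068,  0.2277],
       [ 0.0073,  0.5852,  0.8109,  0.8011],
       [ 0.    ,  0.    ,  0.    ,  1.    ]])}
top {'intrinsics': array([[412.9308,   0.    , 278.5655],
       [  0.    , 412.9308, 213.2508],
       [  0.    ,   0.    ,   1.    ]]), 'T': array([[ 0.0188,  0.9808, -0.1943,  0.3162],
       [-0.9998,  0.0173, -0.0096,  0.1592],
       [-0.0061,  0.1944,  0.9809,  1.0343],
       [ 0.    ,  0.    ,  0.    ,  1.    ]])}
0.1 [-0.0004  0.8414 -0.5405 -0.0006] [ 0.5351  0.1637 -0.916 ]
```

View pics/scene0.png

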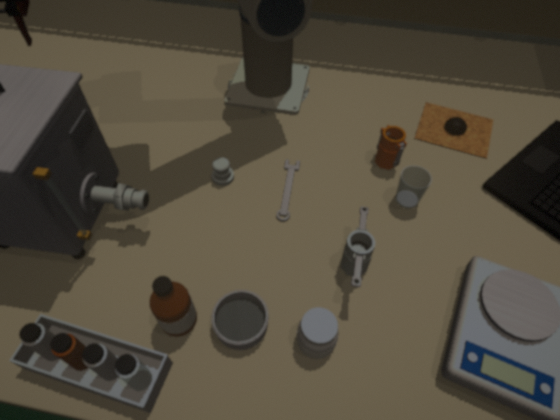

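View pics/top0.png

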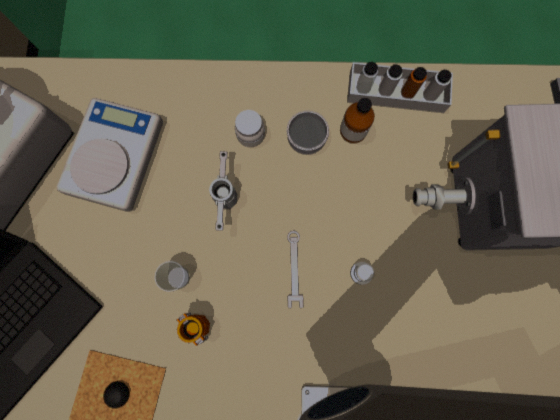

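Candidates: grey body with two arms (top 222,190 / scene 360,248), orange look-alike (top 192,328 / scene 390,145), small plug (top 363,272 / scene 222,170). The grey one with arms fits the description. I'll check it, and the adaptor, in close crops.

```bash
cat > h.py <<'E'
import numpy as np, cv2
from station import *
from scipy.spatial.transform import Rotation as R
np.set_printoptions(precision=4,suppress=True)
CI={n:camera_info(n) for n in("scene","top")}
def ray(n,u,v):
    K=CI[n]["intrinsics"];T=CI[n]["T"]
    d=np.array([(u-K[0,2])/K[0,0],-(v-K[1,2])/K[1,1],-1.0])
    d=T[:3,:3]@d; return T[:3,3],d/np.linalg.norm(d)
def onplane(n,u,v,z):
    o,d=ray(n,u,v); return o+d*(z-o[2])/d[2]
def proj(n,p):
    K=CI[n]["intrinsics"];T=CI[n]["T"]
    q=T[:3,:3].T@(np.asarray(p)-T[:3,3]); 
    return np.array([K[0,0]*q[0]/-q[2]+K[0,2],K[1,1]*-q[1]/-q[2]+K[1,2]])
def tri(uv1,uv2):
    o1,d1=ray("scene",*uv1);o2,d2=ray("top",*uv2)
    A=np.stack([d1,-d2],1);t=np.linalg.lstsq(A,o2-o1,rcond=None)[0]
    a=o1+d1*t[0];b=o2+d2*t[1];return (a+b)/2,np.linalg.norm(a-b)
def quat(M):
    q=R.from_matrix(M).as_quat();return np.array([q[3],q[0],q[1],q[2]])
def mat(q): return R.from_quat([q[1],q[2],q[3],q[0]]).as_matrix()
def crop(n,img,u,v,w,h,s,f):
    c=img[max(0,v-h):v+h,max(0,u-w):u+w]; c=cv2.resize(c,None,fx=s,fy=s,interpolation=cv2.INTER_CUBIC)
    c=np.clip(c.astype(float)*1.3,0,255).astype(np.uint8)
    for x in range(0,2*w,10): cv2.putText(c,str(max(0,u-w)+x),(x*s,8),0,.3,(255,255,0),1); cv2.line(c,(x*s,10),(x*s,14),(255,255,0),1)
    for y in range(0,2*h,10): cv2.putText(c,str(max(0,v-h)+y),(0,y*s+4),0,.3,(255,255,0),1)
    cv2.imwrite(f,c[:,:,::-1])
E
python3 - <<'E'
import cv2
from h import *
s=cv2.imread("pics/scene0.png")[:,:,::-1];t=cv2.imread("pics/top0.png")[:,:,::-1]
crop("scene",s,360,245,45,45,8,"pics/c1.png")
crop("top",t,222,190,45,45,8,"pics/c2.png")
crop("scene",s,115,195,45,40,8,"pics/c3.png")
crop("top",t,445,195,45,40,8,"pics/c4.png")
import numpy as np
a=cv2.imread("pics/c1.png");b=cv2.imread("pics/c2.png");c=cv2.imread("pics/c3.png");d=cv2.imread("pics/c4.png")
cv2.imwrite("pics/d1.png",cv2.resize(np.hstack([a,b]),(800,400)) if 0 else np.hstack([a,b])[:600,:])
E
```

```text
(no output)
```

View pics/c1.png

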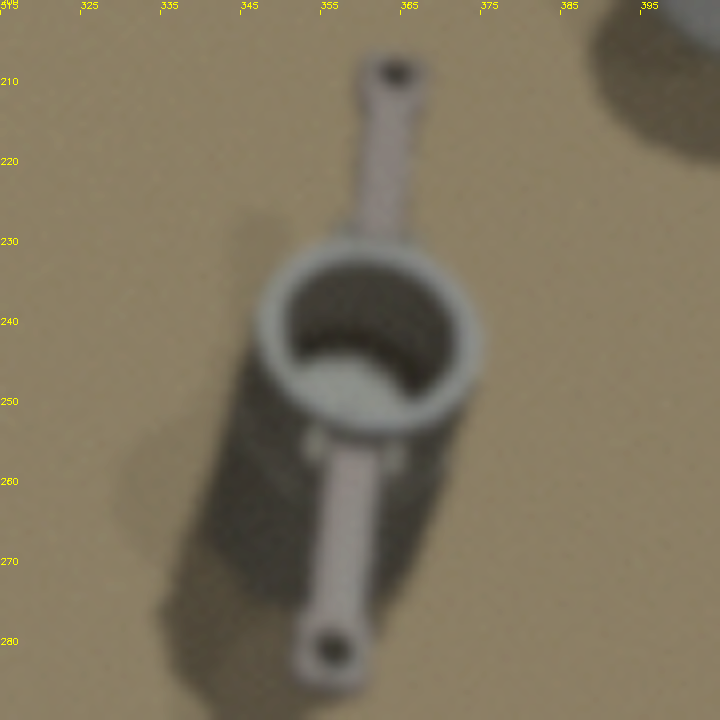

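View pics/c2.png

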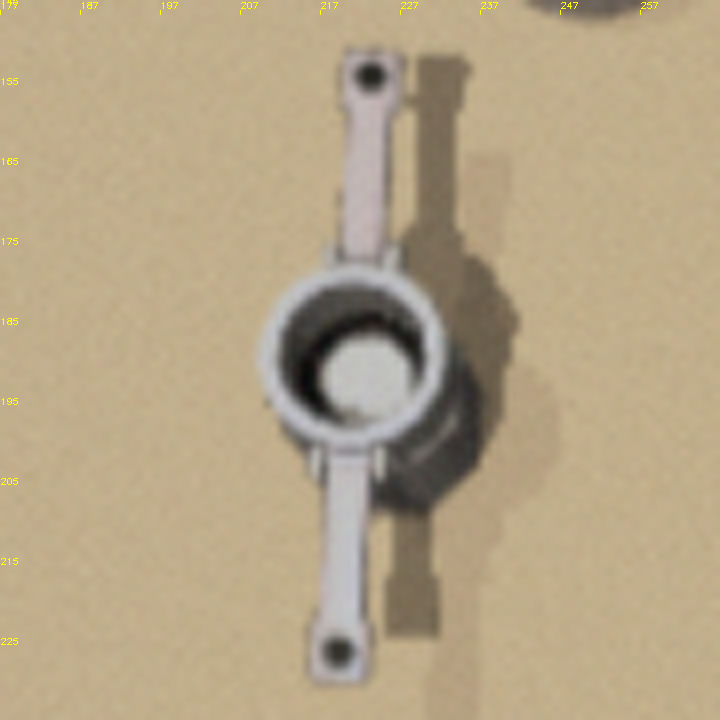

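View pics/c3.png

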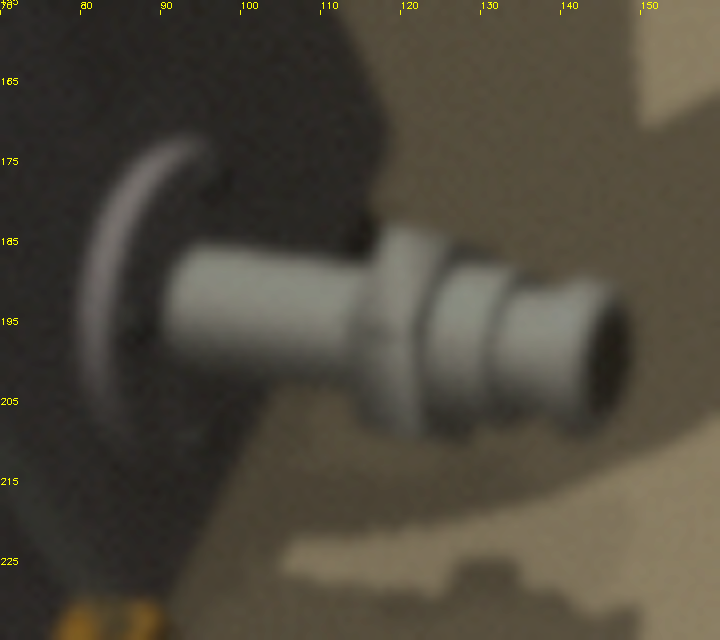

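View pics/c4.png

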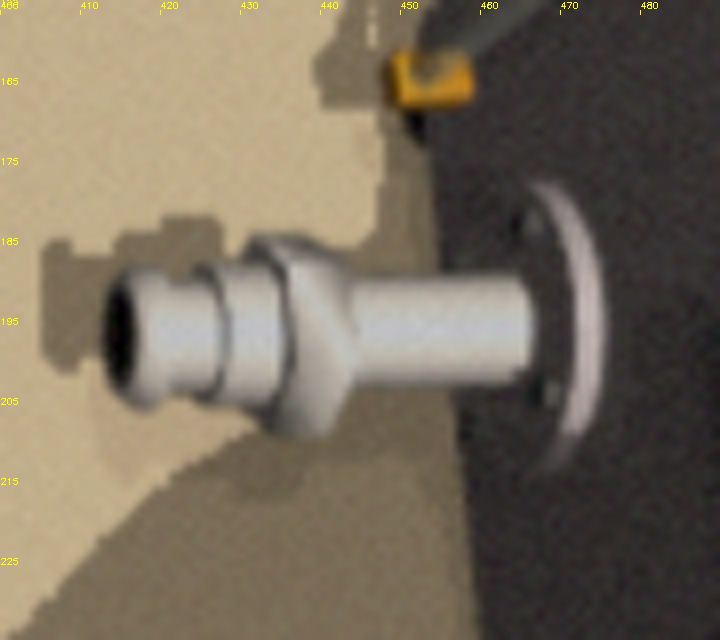

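```bash
python3 - <<'E'
from h import *
f=lambda p,o:(p+.5)/8-.5+o
print("mouth",tri((f(371,315),f(336,200)),(f(351,177),f(357,145))), onplane("top",f(351,177),f(357,145),.098), onplane("scene",f(371,315),f(336,200),.098))
print("holeUp", tri((f(395,315),f(73,200)),(f(370,177),f(75,145))),)
print("holeDn", tri((f(333,315),f(650,200)),(f(338,177),f(652,145))))
# top: holeUp x larger; scene: match?
print("holeUpX", tri((f(333,315),f(650,200)),(f(370,177),f(75,145))),tri((f(395,315),f(73,200)),(f(338,177),f(652,145))))
# adaptor points: nose centre (cap ellipse) 
print("nose",tri((f(607,70),f(346,155)),(f(121,400),f(338,155))))
print("nose plane",onplane("scene",f(607,70),f(346,155),.1),onplane("top",f(121,400),f(338,155),.1))
# pipe/flange end of pipe centre
print("pipe end",tri((f(175,70),f(308,155)),(f(530,400),f(330,155))))
for n,(u,v) in dict(plug=(363,272),sieve=(307,132),bottle=(362,108),jar=(250,127),beaker=(175,277),w1=(293,235),w2=(296,302),orange=(192,328)).items():
    print(n,onplane("top",u,v,0.03))
E
```

```text
mouth (array([0.5569, 0.306 , 0.097 ]), np.float64(0.0007628573199054652)) [0.5567 0.3055 0.098 ] [0.5575 0.3063 0.098 ]
holeUp (array([0.591 , 0.285 , 0.2479]), np.float64(0.008512494203405245))
holeDn (array([ 0.5109,  0.3385, -0.1553]), np.float64(0.012347111625140706))
holeUpX (array([0.6438, 0.3044, 0.0966]), np.float64(0.0006664859079131049)) (array([0.4704, 0.3065, 0.0907]), np.float64(0.000421441881008144))
nose (array([ 0.5442, -0.1448,  0.106 ]), np.float64(0.0002176340630728058))
nose plane [ 0.5402 -0.1482  0.1   ] [ 0.5457 -0.1467  0.1   ]
pipe end (array([ 0.5503, -0.2654,  0.0993]), np.float64(7.05704760141785e-05))
plug [ 0.3745 -0.037   0.03  ]
sieve [0.73   0.0997 0.03  ]
bottle [ 0.7987 -0.0432  0.03  ]
jar [0.7413 0.2472 0.03  ]
beaker [0.3542 0.4156 0.03  ]
w1 [0.4614 0.1326 0.03  ]
w2 [0.3008 0.1236 0.03  ]
orange [0.2364 0.3675 0.03  ]
```

The grey mouth-up coupling is confirmed by its size and its two levers: mouth at about (0.557, 0.306, 0.097), levers along world ±x. Next I'll refine the adaptor axis and check IK for the planned poses.

```bash
cat >> h.py <<'E'
def Rt(th,sgn=1):
    """tool tilted: th=angle of tool z from straight down, towards -y; x axis = sgn*world x"""
    z=np.array([0,-np.sin(th),-np.cos(th)]);x=np.array([sgn,0,0.]);return np.stack([x,np.cross(z,x),z],1)
def tcp_for(g,M): return np.asarray(g)+0.019*M[:,2]
E
python3 - <<'E'
from h import *
d=np.deg2rad
for s in(1,-1):
    for nm,g,th in[("pre",(.557,.306+.1,.042+.07),55),("grasp",(.557,.306,.042),55),("lift",(.557,.306,.08),0),("lay",(.557,.306,.03),-35),("vert",(.557,.306,.03),0),("ins",(.545,-.11,.1),0),("ins0",(.545,-.04,.1),0),("camR",(.63,-.2,.1),0),("camL",(.46,-.2,.1),0)]:
        M=Rt(d(th),s);q=inverse_kinematics(tcp_for(g,M),quat(M));print(s,nm,q)
# adaptor profile in both pics
for n,cols in(("top",[417,421,426,430,434,448,455,462]),("scene",[100,105,110,125,128,135,138,141])):
    im=cv2.imread(f"pics/{n}0.png").astype(int).sum(2)/3
    for c in cols: print(n,c,im[(180 if n=="top" else 178):215,c].astype(int))
E
```

```text
1 pre [ 0.8438  1.0291  1.1039 -0.5909  1.7845  0.9577]
1 grasp [ 0.7584  1.0323  1.306  -0.6369  1.5779  1.0211]
1 lift [ 0.4836  0.6458  1.689  -0.      0.8067  0.4836]
1 lay [ 0.2243  0.7565  1.8348  1.0515  0.6999 -0.6574]
1 vert [ 0.4836  0.7217  1.6953 -0.      0.7246  0.4836]
1 ins [-0.2206  0.5271  1.8675 -0.      0.747  -0.2206]
1 ins0 [-0.095   0.5167  1.8887 -0.      0.7362 -0.095 ]
1 camR [-0.3254  0.6468  1.6224 -0.      0.8724 -0.3254]
1 camL [-0.4339  0.4683  1.9871 -0.      0.6863 -0.4339]
-1 pre [ 0.8438  1.0291  1.1039 -0.5909  1.7845 -2.1839]
-1 grasp [ 0.7584  1.0323  1.306  -0.6369  1.5779 -2.1205]
-1 lift None
-1 lay [0.2243 0.7565 1.8348 1.0515 0.6999 2.4842]
-1 vert None
-1 ins None
-1 ins0 None
-1 camR None
-1 camL None
top 417 [129 130 128 119  89  79  81  82  78  90 102 108 115 112 106  98  89  89
  91  98 100 104 101  93  83  78  97 116 121 120 121 120 121 121 124]
top 421 [129 117  87  79  79  79  81  82  81  81  94 120 133 141 144 147 147 147
 147 144 136 131 112  99  97 118 120 119 120 121 120 121 123 119  94]
top 426 [126 118  90  81  80  80  81  80  6
[... 1420 characters left out ...]
86 81 77 69
 62 56 49 45 39 36 37 40 47 53 52 53 50]
scene 128 [ 57  57  57  57  56  56  55  49  46  54  76  93 101 105 105 104 103 102
  98  94  89  84  80  73  67  60  54  47  41  40  37  42  46  52  51  51
  50]
scene 135 [ 58  57  57  58  58  58  58  56  57  58  59  55  58  76  92 101 104 103
 103 100  96  89  82  73  65  57  49  45  42  45  50  56  58  56  57  58
  56]
scene 138 [ 57  58  58  58  57  57  58  59  58  58  56  56  64  80  95 101 104 104
 104 101  96  91  86  79  73  65  59  53  50  50  52  56  58  58  60  58
  59]
scene 141 [ 58  59  58  58  59  57  60  58  57  59  60  66  80  92 100 102 104 102
 100  95  90  83  77  72  67  63  57  53  48  46  43  47  54  56  58  59
  60]
```

```bash
python3 - <<'E'
from h import *
p=onplane("top",418,196.7,.1);q=onplane("top",462,195.8,.1);d=p-q;print(p,q,d[0]/d[1])
p=onplane("scene",138,199,.1);q=onplane("scene",105,194,.1);d=p-q;print("scene",p,q,d[0]/d[1])
im=cv2.imread("pics/top0.png")[:,:,::-1]
g=im.astype(int).sum(2)
pts=[]
for v in range(115,240,5):
    r=g[v,485:560]; e=cv2.GaussianBlur(r.astype(np.float32)[None],(5,1),0)[0]; k=np.diff(e); j=int(np.argmax(k)); 
    a,b,c=k[j-1],k[j],k[min(j+1,len(k)-1)]; sub=j+.5+.5*(a-c)/(a-2*b+c); pts.append((485+sub,v)); 
W=np.array([onplane("top",u,v,.3)for u,v in pts]);print(np.array(pts)[::4,0]);
c,res,*_=np.polyfit(W[:,0],W[:,1],1,full=True);print("edge y=m x+b",c,res)
crop("top",im,515,175,45,75,4,"pics/e.png")
E
```

```text
[ 0.5461 -0.1544  0.1   ] [ 0.55   -0.2563  0.1   ] -0.03838300764923344
scene [ 0.5462 -0.1623  0.1   ] [ 0.5475 -0.2357  0.1   ] -0.01709523239264812
[506.756  509.376  512.0379 514.8348 517.5297 520.0267 523.1776]
edge y=m x+b [ 0.0379 -0.2875] [0.]
```

View pics/e.png

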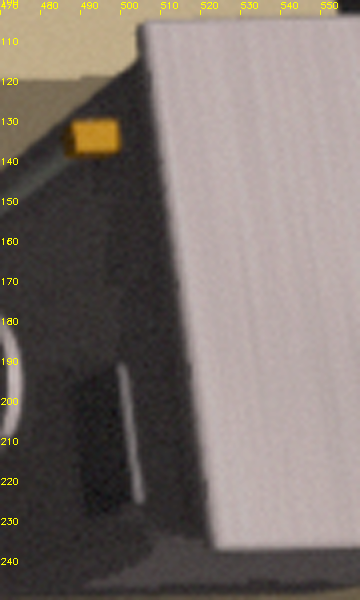

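```bash
cat >> h.py <<'E'
def Rty(th,yaw=0.0): return R.from_euler('z',yaw).as_matrix()@Rt(th)
YAW=0.0379
NOSE=np.array([.5458,-.1467,.1])
OUT=np.array([-np.sin(YAW),np.cos(YAW),0]); ACR=np.array([np.cos(YAW),np.sin(YAW),0])
E
python3 - <<'E'
from h import *
d=np.deg2rad
q0=mat(get_ee_rot());print(q0)
p=np.array([.26,-.50,.55]);print(inverse_kinematics(p,get_ee_rot()))
movel([.26,-.54,.55],v=.4); print(get_time())
M=Rty(d(55));G=np.array([.557,.306,.043])
print(inverse_kinematics([.5,.3,.5],quat(Rt(0))))
move_pose([.45,.30,.5],quat(Rt(0)));print(get_time(),get_joint_pos())
back=-M[:,2]
move_pose(tcp_for(G+back*.13,M),quat(M));print(get_time(),get_tcp_pos(),get_ft_force())
for n in("top","scene"):
    cv2.imwrite(f"pics/{n}1.png",read_camera(n)[:,:,::-1])
E
```

```text
[[ 0.4157 -0.9095 -0.0005]
 [-0.9095 -0.4157  0.0012]
 [-0.0013 -0.     -1.    ]]
[-1.1124  0.1299  1.3051  0.0001  1.708   0.0296]
1.075
[ 0.52    0.1701  1.36   -0.      1.6114  0.52  ]
4.1 [ 0.5649  0.0956  1.4459 -0.0001  1.6     0.5659]
5.6833 [0.558  0.3972 0.1085] [ 0.1776 -0.2948  0.1384]
```

```bash
python3 -c "
import cv2,numpy as np
a=cv2.imread('pics/top1.png')[80:380,60:460];b=cv2.imread('pics/scene1.png')[80:380,160:560]
cv2.imwrite('pics/m1.png',np.hstack([a,b]))"
```

```text
(no output)
```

View pics/m1.png

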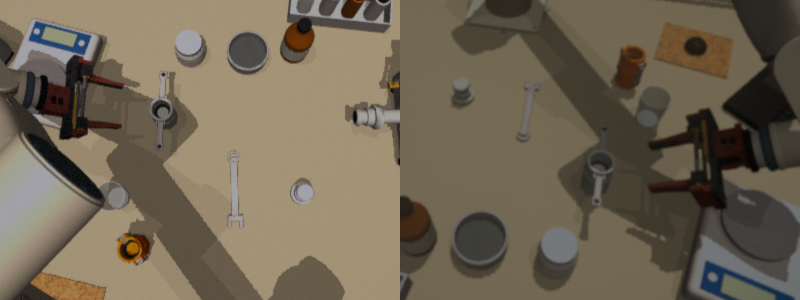

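Gripper open and level with the coupling: fingers straddle it in both views, levers above. I'll advance and grip.

```bash
python3 - <<'E'
from h import *
d=np.deg2rad
M=Rty(d(55));G=np.array([.557,.306,.043])
print(movel(tcp_for(G,M),v=.08,until_force=4),get_tcp_pos(),get_time())
command_gripper(0.5);
print(get_grip_width()*88,get_ft_force(),get_time())
for n in("top","scene"):
    cv2.imwrite(f"pics/{n}2.png",read_camera(n)[:,:,::-1])
a=cv2.imread('pics/top2.png')[80:280,120:320];b=cv2.imread('pics/scene2.png')[150:350,260:460]
cv2.imwrite('pics/m2.png',cv2.resize(np.hstack([a,b]),None,fx=2,fy=2))
E
```

```text
False [0.5572 0.2909 0.0324] 7.5583
55.87784089480262 [-0.5891  1.0256  0.8065] 8.1583
```

View pics/m2.png

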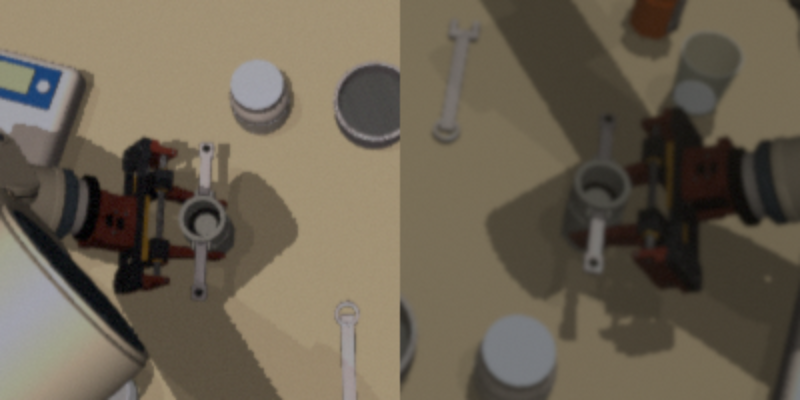

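```bash
python3 - <<'E'
from h import *
d=np.deg2rad
M0=Rty(d(55));G=np.array([.557,.306,.043])
movel(tcp_for(G+[0,0,.045],M0),v=.12); print(get_ft_force(),get_time())
for th in(25,-5,-35):
    M=Rty(d(th)); movel(tcp_for(G+[0,0,.045],M),frame=quat(M),v=.025); print(th,get_time(),get_tcp_pos(),get_grip_width()*88)
print(get_ft_force(),get_ft_torque())
for n in("top","scene"):
    cv2.imwrite(f"pics/{n}3.png",read_camera(n)[:,:,::-1])
a=cv2.imread('pics/top3.png')[80:280,120:320];b=cv2.imread('pics/scene3.png')[150:350,260:460]
cv2.imwrite('pics/m3.png',cv2.resize(np.hstack([a,b]),None,fx=2,fy=2))
E
```

```text
[-1.0457 -0.4576 -5.218 ] 8.7833
25 9.4583 [0.5566 0.2974 0.0703] 56.49953857836515
-5 10.175 [0.5566 0.3079 0.0682] 55.606859819892186
-35 11.0917 [0.557  0.3176 0.0723] 56.268617670365444
[-0.302   0.3605 -3.6907] [-0.6628 -0.0811  0.0013]
```

View pics/m3.png

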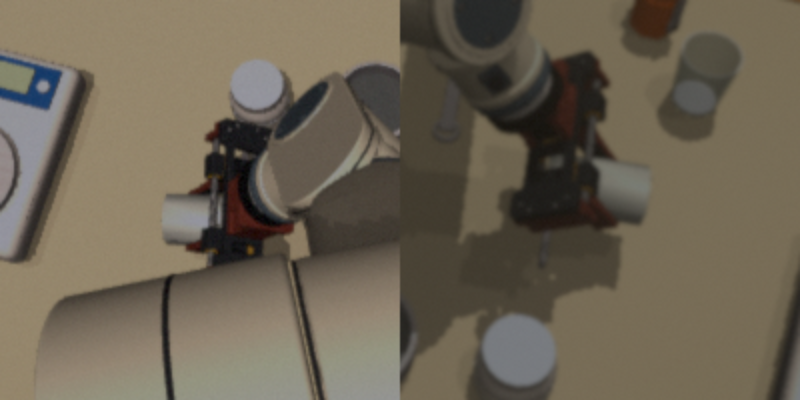

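Coupling is turned level, closed end towards +y, still held. Now lowering to the bench.

```bash
python3 - <<'E'
from h import *
d=np.deg2rad
M=Rty(d(-35));G=np.array([.557,.306,.043])
movel(tcp_for([.557,.306,.040],M),v=.1)
print(movel(tcp_for([.557,.306,.022],M),v=.015,until_force=3),get_tcp_pos()-.019*M[:,2],get_ft_force(),get_ft_torque(),get_time())
E
```

```text
True [0.5569 0.306  0.0278] [-1.1977 -0.0178  6.0977] [ 0.0119 -0.1351  0.0735] 12.6333
```

```bash
python3 - <<'E'
from h import *
d=np.deg2rad
command_gripper(0.75); print(get_time()); command_gripper(1.0)
M=Rty(d(-35)); g=np.array([.557,.306,.028])
wait(.25)
movel(tcp_for(g-M[:,2]*.12,M),v=.15)
M2=Rty(0,YAW); up=tcp_for([.557,.24,.30],M2)
# clear the view: swing aside
move_pose([.40,.05,.45],quat(M2)); print(get_time(),get_tcp_pos(),get_joint_pos())
for n in("top","scene"):
    cv2.imwrite(f"pics/{n}4.png",read_camera(n)[:,:,::-1])
a=cv2.imread('pics/top4.png');b=cv2.imread('pics/scene4.png')
cv2.imwrite('pics/m4.png',cv2.resize(np.hstack([a,b]),(800,300)))
crop("top",a[:,:,::-1],222,190,45,45,8,"pics/c5.png")
E
```

```text
13.0333
16.3417 [0.4    0.0503 0.4488] [ 0.095  -0.1326  1.7752  0.0006  1.5012  0.0566]
```

View pics/m4.png

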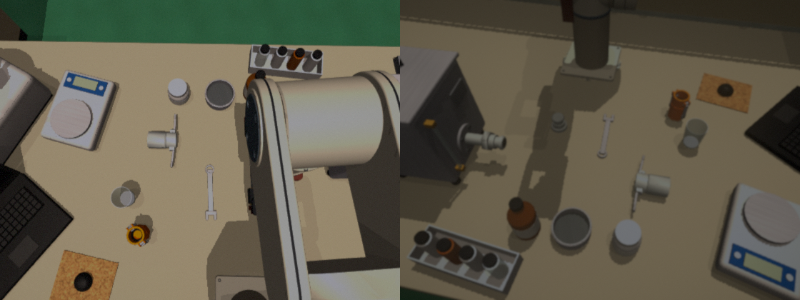

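View pics/c5.png

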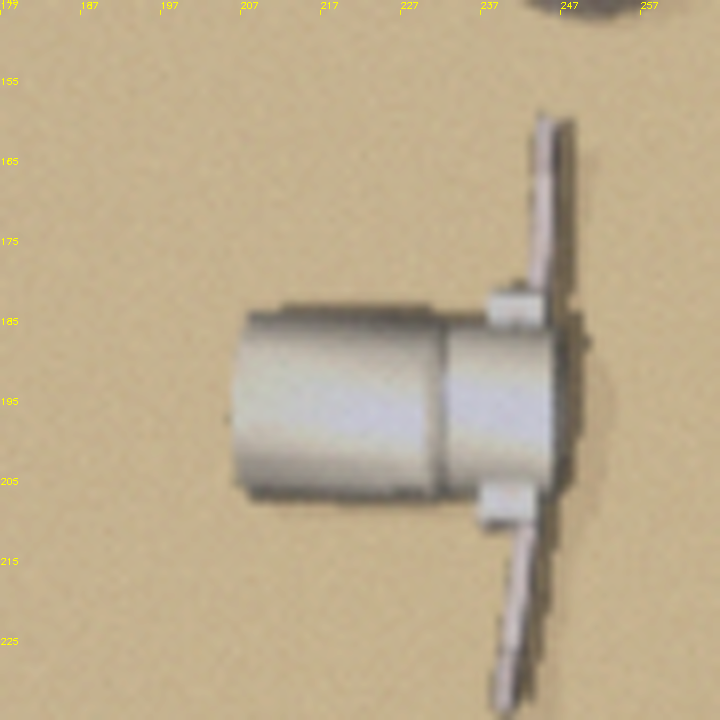

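Coupling lies on its side, let go (top: body 206–247 × 184–207, both levers open and level), and the other things look unmoved. I'll measure it, then regrasp from above.

```bash
python3 - <<'E'
from h import *
f=lambda p,o:(p+.5)/8-.5+o
for z in(.028,.056): print(z,onplane("top",f(236,177),f(405,145),z),onplane("top",f(555,177),f(405,145),z))
# side edges of the round/octagon for yaw: top-face midline
for c in(230,400,500):pass
im=cv2.imread("pics/top4.png").astype(int).sum(2)
for u in(212,220,228,236,240): print(u,im[178:214,u])
E
```

```text
0.028 [0.5585 0.3518 0.028 ] [0.5603 0.2517 0.028 ]
0.056 [0.5518 0.3465 0.056 ] [0.5535 0.2492 0.056 ]
212 [401 397 398 396 372 282 247 283 325 368 415 430 427 446 442 450 451 451
 452 453 441 436 416 398 359 339 321 283 227 248 360 374 396 400 405 399]
220 [400 403 404 405 357 258 226 256 305 333 379 409 430 434 445 450 457 463
 455 467 464 452 447 429 392 370 354 313 261 237 314 374 398 394 396 399]
228 [401 405 396 399 363 257 207 220 262 311 353 380 406 425 435 451 452 459
 467 462 465 460 454 446 423 405 385 330 248 246 315 378 391 398 402 397]
236 [391 396 396 394 398 356 262 243 305 345 388 412 434 448 449 457 463 462
 461 465 460 450 441 418 398 373 341 314 287 319 399 394 369 394 402 397]
240 [398 392 356 339 439 445 423 357 304 338 375 400 428 442 449 455 460 469
 461 457 458 458 446 426 409 383 373 407 436 454 447 410 291 338 386 399]
```

```bash
python3 - <<'E'
from h import *
M=Rty(0,0); g=np.array([.557,.311,.029])
move_pose(tcp_for(g+[0,0,.12],M),quat(M)); print(get_time())
print(movel(tcp_for(g,M),v=.12,until_force=6),get_tcp_pos(),get_time())
command_gripper(0.4); print(get_grip_width()*88,get_ft_force(),get_time())
movel(tcp_for(g+[0,0,.08],M),v=.12)
M2=Rty(0,YAW)
# seat is 26 mm ahead (-OUT) of grasp; mouth 60 mm. park with mouth 30 mm before nose
gp=NOSE+OUT*(.026+.034+.030); gp[2]=.1
movel(tcp_for(gp+[0,0,.01],M2),frame=quat(M2),v=.2); print(get_time())
movel(tcp_for(gp,M2),v=.1); print(get_time(),get_tcp_pos(),get_ft_force(),get_grip_width()*88)
for n in("top","scene"):
    cv2.imwrite(f"pics/{n}5.png",read_camera(n)[:,:,::-1])
a=cv2.imread('pics/top5.png');b=cv2.imread('pics/scene5.png')
cv2.imwrite('pics/m5.png',cv2.resize(np.hstack([a,b]),(800,300)))
crop("top",a[:,:,::-1],410,195,45,35,8,"pics/c6.png")
crop("scene",b[:,:,::-1],160,200,50,35,8,"pics/c7.png")
E
```

```text
18.0667
False [0.5576 0.3113 0.0108] 19.2167
55.84885049033615 [-0.7818  0.3691  1.6773] 19.8167
22.625
22.875 [ 0.5417 -0.0562  0.0804] [-0.4768 -0.2993 -4.1514] 55.98787042843723
```

View pics/m5.png

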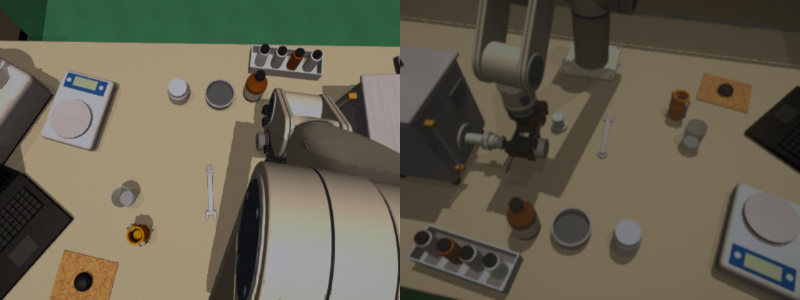

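View pics/c6.png

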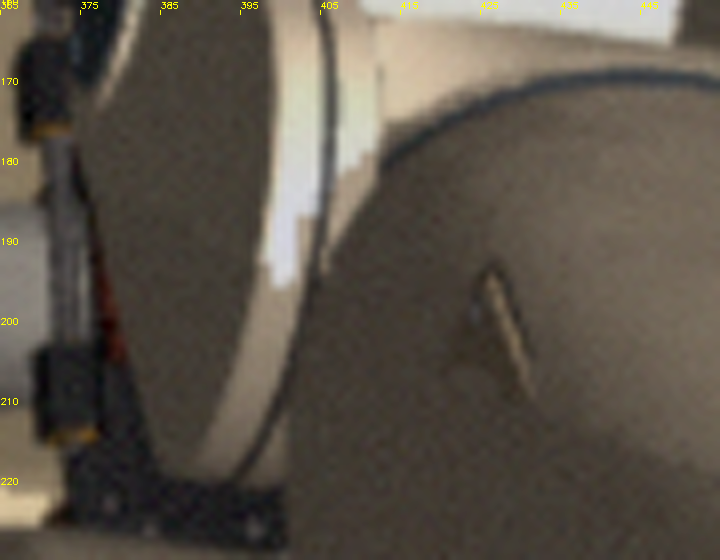

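View pics/c7.png

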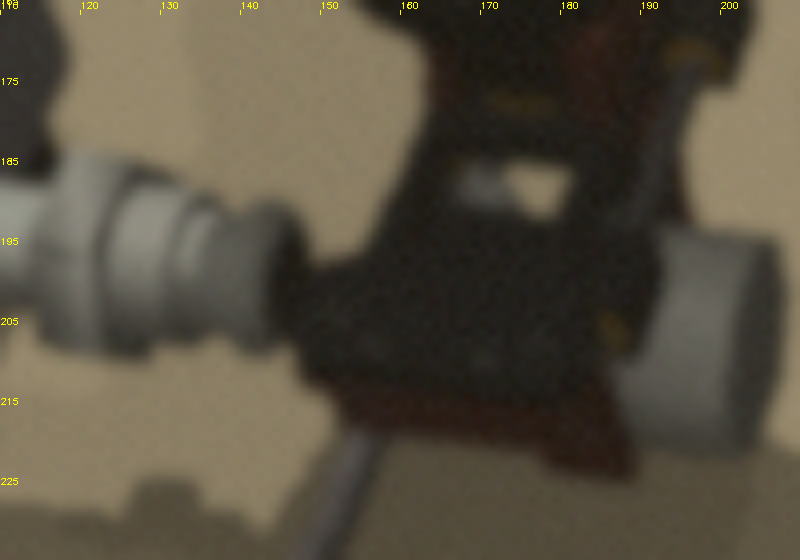

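The scene view shows the coupling lined up in front of the nose (nose at about 146,198; closed end at about 200,207). The arm hides the top view. The lead-in gives about 4 mm of capture, so I'll advance with a force guard.

```bash
python3 - <<'E'
from h import *
M2=Rty(0,YAW)
def gat(s): 
    p=NOSE+OUT*(.026+s); return tcp_for(p,M2)   # s = gap seat->nose
f0=get_ft_force();t0=get_ft_torque()
r=movel(gat(.036),v=.08,until_force=5); print("a",r,(get_tcp_pos()-gat(0))@OUT)
if not r:
    for s in(.030,.024,.016,.008,-.002):
        r=movel(gat(s),v=.03,until_force=9)
        e=get_tcp_pos()-gat(0); df=get_ft_force()-f0
        print(s,r,"gap",e@OUT,"lat",e@ACR,e[2],"F out/acr/z",df@OUT,df@ACR,df[2],"T",get_ft_torque()-t0,get_time())
        if r:break
E
```

```text
a False 0.03531739565432718
0.03 False gap 0.02974971651081221 lat 5.400707352155476e-06 0.00017585213319785964 F out/acr/z -1.574625433836062 -1.8296396346218613 2.0195074179260315 T [-0.4781  0.2058 -0.0966] 23.825
0.024 False gap 0.023738706159445375 lat 0.0001566202668309165 0.00021082258250328112 F out/acr/z 0.06783045142811446 -1.820267257250041 4.420806504951437 T [-0.2987  0.2072 -0.0255] 24.175
0.016 False gap 0.01557722807311271 lat 9.865322453044657e-05 0.00011750245002296877 F out/acr/z 0.1428956857145886 -2.4532078287615935 6.564342461949434 T [-0.2866  0.2946 -0.0513] 24.5917
0.008 False gap 0.007824795029684733 lat -3.283470336436092e-06 9.68408305280638e-05 F out/acr/z 0.4474583845523025 -3.469952621137685 8.142519040386809 T [-0.2082  0.3941 -0.0708] 25.0083
-0.002 True gap 0.0014965738663422737 lat -0.00014054875850611008 7.3544489524624e-05 F out/acr/z 2.0181762280503026 -0.9574890773386517 8.59862966811102 T [0.1065 0.027  0.0537] 25.325
```

```bash
python3 - <<'E'
from h import *
M2=Rty(0,YAW)
def gat(s,a=0,z=0): return tcp_for(NOSE+OUT*(.026+s)+ACR*a+np.array([0,0,z]),M2)
def rep(l):
    e=get_tcp_pos()-gat(0); df=get_ft_force()
    print(l,"gap",e@OUT,"lat",e@ACR,e[2],"F out/acr/z",df@OUT,df@ACR,df[2],get_grip_width()*88,get_time())
rep("0")
movel(gat(.001,-.0003,.0008),v=.01);rep("1")
r=movel(gat(-.010,-.0003,.0008),v=.012,until_force=18);rep(r)
for n in("scene",): 
    b=read_camera(n);cv2.imwrite(f"pics/{n}6.png",b[:,:,::-1]); crop(n,b,140,200,50,35,8,"pics/c8.png")
E
```

```text
0 gap 0.0014965738663422737 lat -0.00014054875850611008 7.3544489524624e-05 F out/acr/z 2.2861865030460544 -0.2502519803434658 4.48613476553238 55.776346428098705 25.325
1 gap 0.0014394622547845772 lat -0.0002907260636899379 0.0004167280402115475 F out/acr/z 4.235897798681259 0.7340681380210803 -2.577786461229656 55.70106546400971 25.6417
True gap 0.0015473883116213648 lat -0.0002665584358414679 0.00033727608269727705 F out/acr/z 1.5504146482840826 0.7388079503587177 2.331436127329088 55.78717871541575 26.05
```

View pics/c8.png

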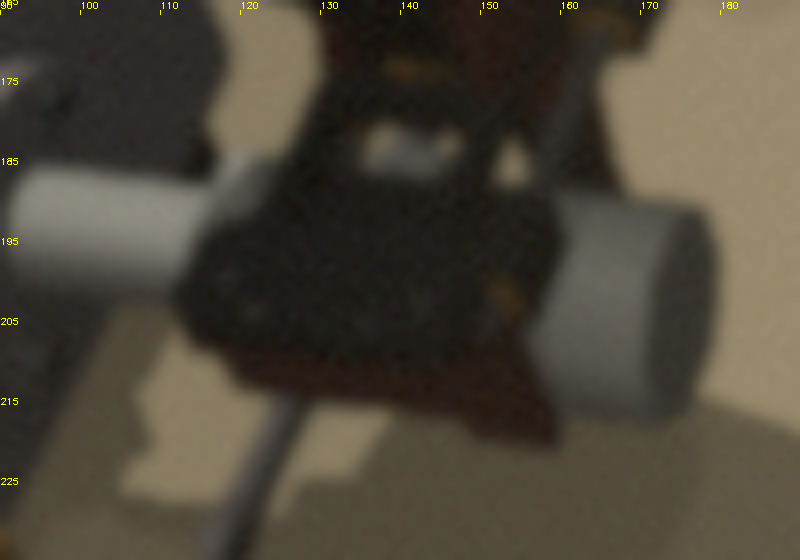

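```bash
python3 - <<'E'
from h import *
M2=Rty(0,YAW)
movel(get_tcp_pos()+OUT*.0004,v=.005); print(get_ft_force())
command_gripper(0.8); command_gripper(1.0); print(get_time())
movel(get_tcp_pos()+[0,0,.13],v=.15)
move_pose([.42,.12,.40],quat(M2)); print(get_time())
for n in("top","scene"):
    cv2.imwrite(f"pics/{n}7.png",read_camera(n)[:,:,::-1])
a=cv2.imread('pics/top7.png');b=cv2.imread('pics/scene7.png')
crop("top",a[:,:,::-1],430,195,45,45,8,"pics/c9.png")
crop("scene",b[:,:,::-1],130,200,50,45,8,"pics/c10.png")
E
```

```text
[-0.9708 -1.8064  2.2003]
27.3583
29.625
```

View pics/c9.png

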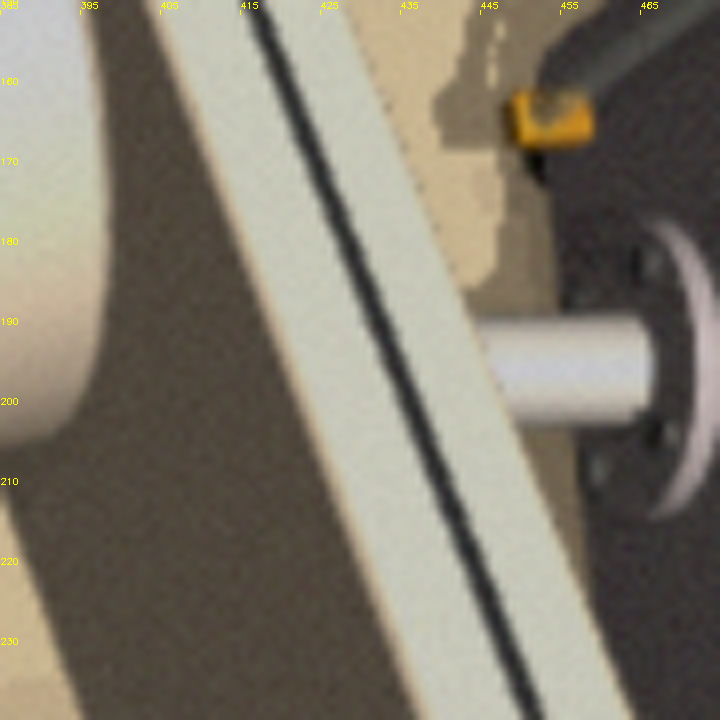

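View pics/c10.png

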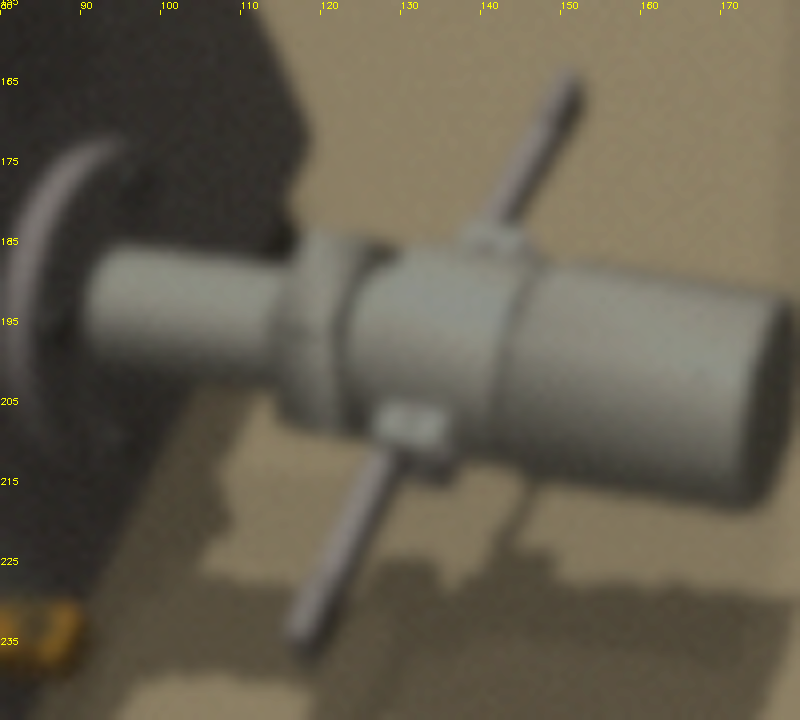

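The coupling stays on the adaptor by itself: mouth up to the shoulder (scene ≈122,195), close to the hexagon. Both levers are open, with tips at (151,164) and (118,236). Now shutting the +x lever.

```bash
cat >> h.py <<'E'
TH=np.deg2rad(20); MC=R.from_euler('z',YAW).as_matrix()@Rt(TH)
def camC(side,phi,r=.050,extra=0.0,a=.0135,b=.0112):
    o=ACR*side; P=np.array([NOSE[0],NOSE[1],.1])-OUT*.020+o*.0285
    u=np.sin(phi)*o+np.cos(phi)*OUT; n=np.cos(phi)*o-np.sin(phi)*OUT
    return P+r*u+(.0095+a*abs(np.cos(phi))+b*abs(np.sin(phi))+extra)*n+.014*MC[:,2]
E
python3 - <<'E'
from h import *
for s,uv in((1,(118,235.5)),(-1,(150.5,165))):
    t=onplane("scene",*uv,.1); P=NOSE-OUT*.02+ACR*s*.0285; d=t-P; print(s,"tip",d@(ACR*s),d@OUT,"len",np.linalg.norm(d[:2]),"phi",np.arctan2(d@(ACR*s),d@OUT))
for s in(1,-1):
    for ph in(1.95,1,0): print(s,ph,camC(s,ph),inverse_kinematics(camC(s,ph),quat(MC)))
print(inverse_kinematics(camC(1,1.95)+[0,0,.15],quat(MC)))
E
```

```text
1 tip 0.06422409430240783 -0.00266711140939459 len 0.06427945062175544 phi 1.612300684258888
-1 tip 0.06744222306991654 -0.0015509539245738622 len 0.06746005418533647 phi 1.593789053493702
1 1.95 [ 0.614  -0.2106  0.0868] [-0.1893  0.6167  1.7267 -0.4938  0.7798  0.1243]
1 1 [ 0.6312 -0.1633  0.0868] [-0.1103  0.6289  1.7009 -0.4817  0.8185  0.1856]
1 0 [ 0.5963 -0.1196  0.0868] [-0.0433  0.5875  1.7883 -0.4951  0.8001  0.2735]
-1 1.95 [ 0.4826 -0.2156  0.0868] [-0.2496  0.4812  2.0138 -0.5911  0.6292  0.1923]
-1 1 [ 0.4619 -0.1697  0.0868] [-0.1644  0.4525  2.0753 -0.6044  0.6305  0.294 ]
-1 0 [ 0.4934 -0.1235  0.0868] [-0.0603  0.4799  2.0168 -0.564   0.6902  0.3493]
[-0.1893  0.4192  1.6475 -0.3993  1.0298 -0.0273]
```

```bash
cat >> h.py <<'E'
NOSE2=NOSE+OUT*.0015
def close_cam(side):
    q=quat(MC)
    p=camC(side,1.95)
    move_pose(p+[0,0,.14],q); print("above",get_time())
    f0=get_ft_force()
    if movel(p,v=.15,until_force=6): print("BLOCKED",get_tcp_pos(),get_ft_force()); return False
    for ph in(1.6,1.3,1.0,.75,.5,.3,.12):
        r=movel(camC(side,ph),v=.09,until_force=22); df=get_ft_force()-f0
        print(ph,r,"F out/y/z",df@(ACR*side),df@OUT,df[2],get_time())
        if r: break
    return True
E
python3 - <<'E'
from h import *
move_pose([.50,.02,.34],quat(MC)); command_gripper(0.0); print(get_grip_width(),get_time())
print(close_cam(1),get_tcp_pos())
b=read_camera("scene");cv2.imwrite("pics/scene8.png",b[:,:,::-1]);crop("scene",b,130,200,50,45,8,"pics/c11.png")
E
```

```text
0.005088816147001485 31.675
above 32.7583
1.6 False F out/y/z -0.7601929949701193 0.22784861117184405 -1.2047771429363776 34.2417
1.3 False F out/y/z -1.13893995038842 0.029465525523432772 -0.4026184665818574 34.55
1.0 False F out/y/z -0.4447034110303193 -0.21795213196126378 -0.20386582982300377 34.8667
0.75 False F out/y/z -0.8575918243774201 -0.43901756206605014 0.1765043085802553 35.1667
0.5 False F out/y/z -0.09190846782227946 -0.672393403177542 -0.17896352213981653 35.475
0.3 False F out/y/z -0.7433519226390086 -0.4160276847016275 -0.71181703486595 35.7583
0.12 False F out/y/z -0.4076697540295625 -0.5779024050494206 -0.8174663497664588 36.0333
True [ 0.6031 -0.1224  0.0868]
```

View pics/c11.png

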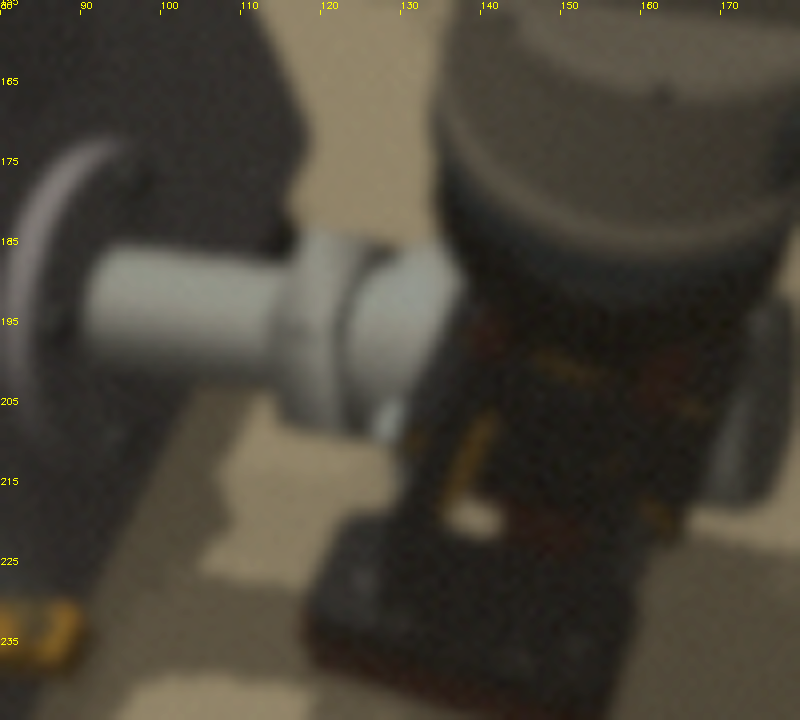

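```bash
python3 - <<'E'
from h import *
p=camC(1,0.0)
r=movel(p-ACR*.008,v=.02,until_force=12); e=get_tcp_pos()-p; print(r,"past shut",-(e@ACR),get_ft_force(),get_time())
movel(get_tcp_pos()+ACR*.03,v=.1)
movel(get_tcp_pos()+[0,0,.14],v=.2)
move_pose([.46,.12,.38],quat(MC)); print(get_time())
b=read_camera("scene");cv2.imwrite("pics/scene9.png",b[:,:,::-1]);crop("scene",b,130,200,50,45,8,"pics/c12.png")
E
```

```text
False past shut 0.0062761998261020155 [ 5.6826  0.1721 -3.8047] 37.0
39.55
```

View pics/c12.png

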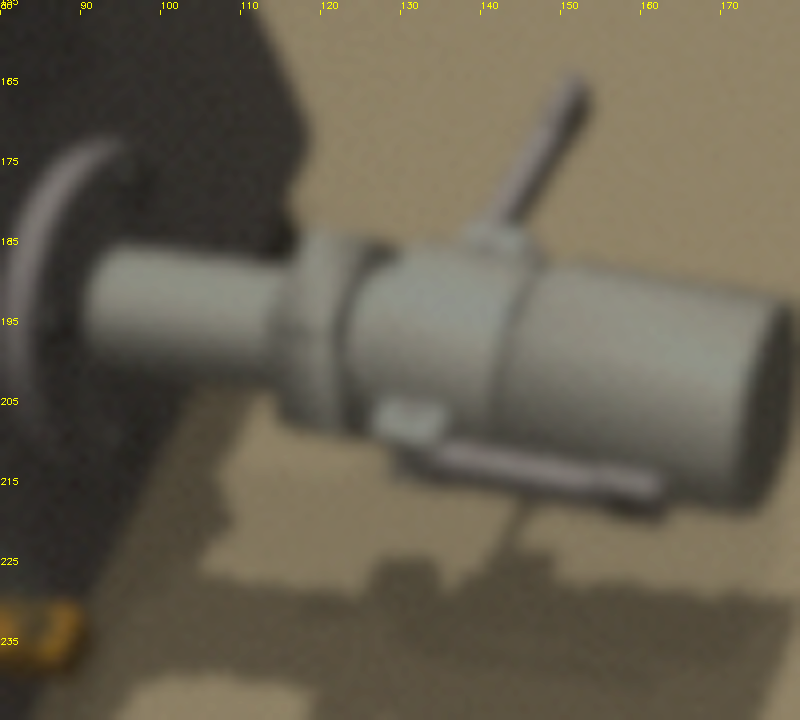

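```bash
python3 - <<'E'
from h import *
f=lambda p,o:(p+.5)/8-.5+o
a=onplane("scene",f(440,80),f(452,155),.1065);b=onplane("scene",f(655,80),f(485,155),.1065)
for t in(a,b):
    e=t-NOSE2;print("out",e@ACR,"along",e@OUT)
d=b-a;print("phi",np.arctan2(d@ACR,d@OUT))
b=cv2.imread("pics/scene9.png")[205-5:225]
im=b.astype(int).sum(2)
for u in(137,142,147,152,157,161): print(u,im[:,u])
E
```

```text
out 0.03495763315987665 along -0.009680326564761088
out 0.036078172788328956 along 0.047509573775595976
phi 0.019590806486093886
137 [283 275 257 245 232 217 199 184 172 186 237 273 261 207 165 172 216 250
 264 266 266 266 266 267 266]
142 [241 222 215 205 197 185 177 171 160 157 183 237 276 256 203 166 185 229
 253 259 247 237 219 203 182]
147 [273 264 247 239 224 214 203 195 180 167 165 187 241 277 255 203 158 164
 200 235 259 264 253 228 192]
152 [294 277 270 260 250 232 223 211 203 188 172 169 193 245 272 242 186 163
 191 235 260 267 269 266 269]
157 [311 299 292 279 264 256 244 232 220 208 193 183 189 225 255 249 192 127
 116 159 217 253 267 267 269]
161 [325 316 302 290 283 272 257 245 236 224 208 199 186 197 227 239 213 162
 134 147 190 235 263 267 271]
```

The +x lever is shut: measured angle about 0.02 rad, 35 mm from the axis against the expected 34.5. The other is still open at about 1.5. Now the -x lever.

```bash
python3 - <<'E'
from h import *
print(close_cam(-1))
p=camC(-1,0.0)
r=movel(p+ACR*.009,v=.02,until_force=12); e=get_tcp_pos()-p; print(r,"past shut",(e@ACR),get_ft_force(),get_time())
movel(get_tcp_pos()-ACR*.03,v=.1)
movel(get_tcp_pos()+[0,0,.14],v=.2)
move_pose([.40,.15,.42],quat(MC)); print(get_time())
for n in("top","scene"): cv2.imwrite(f"pics/{n}10.png",read_camera(n)[:,:,::-1])
a=cv2.imread('pics/top10.png');b=cv2.imread('pics/scene10.png')
crop("scene",b[:,:,::-1],130,200,50,45,8,"pics/c13.png")
cv2.imwrite('pics/m10.png',cv2.resize(np.hstack([a,b]),(800,300)))
E
```

```text
above 40.9833
1.6 False F out/y/z -0.5680441358159417 0.4172853594125653 0.4194200499388818 42.4667
1.3 False F out/y/z 0.6192195933277963 -1.1944264261603945 0.936291338679857 42.775
1.0 False F out/y/z 0.20674339213383375 0.25730377310880376 0.6778683653691955 43.0917
0.75 False F out/y/z -0.010664743113434086 -1.0078028479360652 0.22234711300061882 43.3917
0.5 False F out/y/z 0.3218614294535273 -0.5886662177823646 0.47077617719491954 43.7
0.3 False F out/y/z 0.907659996061865 0.42528866745339655 1.0243421382545175 43.9833
0.12 False F out/y/z 0.4913267763959462 -0.5070041500632539 0.055561346416052426 44.2583
True
False past shut 0.005566577895299543 [-9.6935  1.0016  4.2401] 45.225
47.85
```

View pics/c13.png

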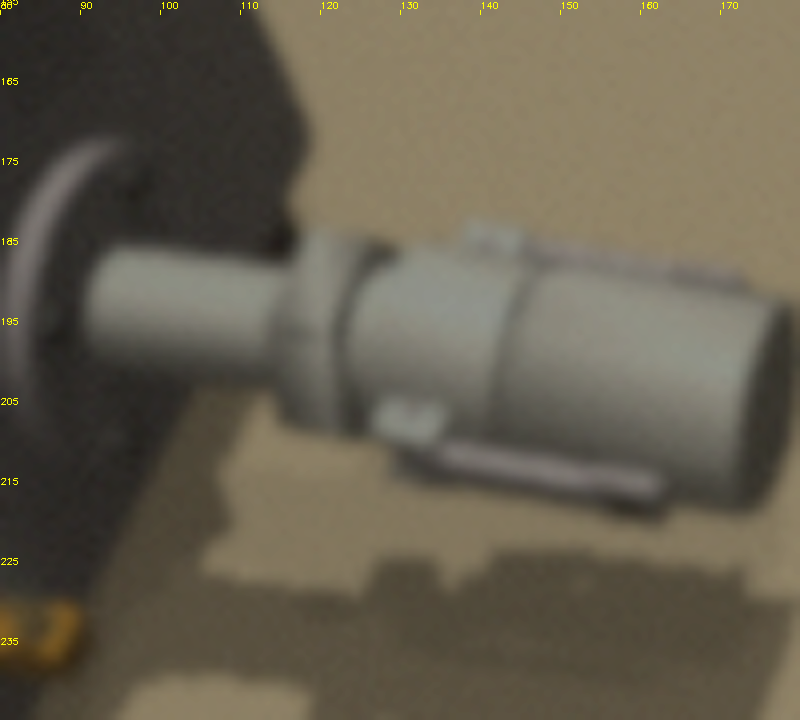

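View pics/m10.png

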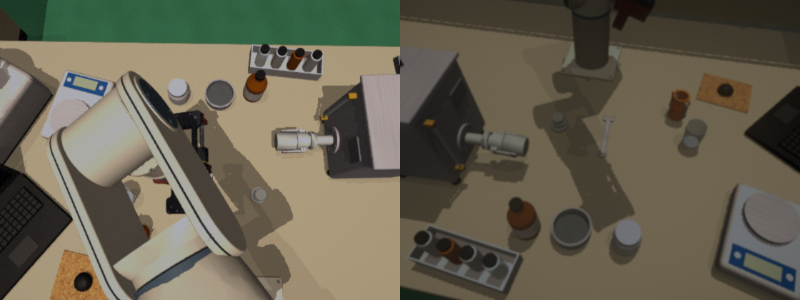

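Both levers look shut along the body in both views and the bench is undisturbed. A quick close check in the top view, which is now clear.

```bash
python3 - <<'E'
from h import *
a=cv2.imread('pics/top10.png');crop("top",a[:,:,::-1],415,196,45,30,8,"pics/c14.png")
E
```

```text
(no output)
```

View pics/c14.png

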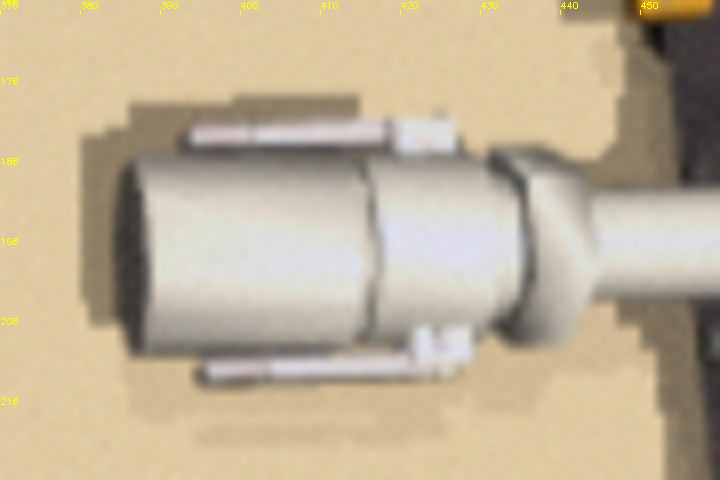

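```bash
python3 - <<'E'
from h import *
f=lambda p,o:(p+.5)/8-.5+o
for s,(p,q) in {1:((190,134),(385,130)),-1:((205,371),(410,363))}.items():
    A=onplane("top",f(p[0],370),f(p[1],166),.1065);B=onplane("top",f(q[0],370),f(q[1],166),.1065)
    d=A-B;print(s,"phi",np.arctan2(d@(ACR*s),d@OUT))
print(get_ft_force(),get_time());job_done()
E
```

```text
1 phi -0.0004436353679134301
-1 phi 0.01943945257879626
[ 1.0371 -0.9068  0.6397] 47.95
the job is handed in; nothing more can be done
```

The coupling is pushed home on the tank's adaptor with both cam arms shut, and the job is handed in at 48 s. No verdict is reported.

- **Laying down:** I laid the grey coupling on its side, let it go and backed off. Afterwards it lay flat on the bench with both arms open.
- **Fitting:** I took it again from above and pushed it on until it met a firm stop. It held there when released, with its mouth close to the hexagon and both arms still open.
- **Cam arms:** I shut the +x arm first, then the −x arm. In the last top view they measured about 0.00 and 0.02 rad from shut.
- **Bystanders:** All looked unmoved in the pictures where they could be seen. In the last top view the arm hid some of them.

**What disagreed:**
- The firm stop came 1.5 mm short of my camera estimate of the nose, which is within the 2 mm calibration.
- The fingers went about 6 mm further in than I calculated when pressing the arms shut. Neither press reached its 12 N force stop; the readings were about 6 and 10 N. I took this to mean the fingertips are thinner than I assumed, because the pictures show both arms shut.

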